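# Switch off the board tester and unload the board

### The job

The circuit board in the tester has passed: switch the tester off by turning its selector knob until the pointer line stands at the open-ring mark, and only then pull the board straight up out of the tester. Stand it upright, fully down, in the free slot of the slotted board rack, setting it in without dropping it. Leave the board already in the rack and the other things on the bench where they are, and leave the selector at off.

Things in the scene. Friction and masses are not known exactly. Their poses are not given: they have to be found in the camera images.
- tester: fixed grey box 170 (x) x 250 (y) x 70 mm high, left or right. Origin: centre of underside, z up. On top: selector on a white dial (radius 50) at y = -65 mm, board slot at y = +50 mm. Dark marks 40 mm from the knob's axis at its four clicks: clockwise from above one dot, open ring (off, towards the tester's +x), two dots, three dots
- selector (a joint): selector angle, rad: 0 = pointer at the open ring (off, towards the tester's +x), growing clockwise seen from above. Clicks into -0.65 (one dot), 0 (open ring), 0.65 (two dots), 1.30 (three dots); stops just beyond the outer ones. Starts at two or three dots. About 0.1 N m takes it over a click
- selector_grip (a point): grip point on the knob's vertical axis, 99 mm above the bench. Black knob: round skirt (radius 22, 8 mm high, on the 70 mm high tester) with a bar 42 mm long, 14 mm thick, top 108 mm above the bench; bar along this point's x axis, white pointer line towards its +x; the point turns with the knob
- tester_slot (a point): centre of the mouth of the tester's slot, at the top of the tester (70 mm above the bench); axes as the tester's. Slot 104 mm along x, 8 mm along y, 55 mm deep
- board: board to unload: dark green circuit board 100 mm wide (x), 5 mm thick (y), 105 mm high, upright in the tester's slot; aluminium grip bar along the whole top edge, 10 mm thick (y), 20 mm high. Its top 50 mm stand out of the tester, top 120 mm above the bench. 0.11 to 0.22 kg. Origin: middle of its lower edge, z up. Either face may face either way
- rack: grey plastic board rack fixed to the bench, 140 (x) x 160 (y) x 55 mm high; a 10 mm base and grooved end walls that form two slots along x, at y = +37.5 mm (free) and y = -37.5 mm (taken by the other board). Origin: centre of its underside; z up
- rack_free (a point): centre of the floor of the free slot, 10 mm above the bench; axes as the rack's. Slot 114 mm long (x), 11 mm wide (y), 45 mm deep, mouth 55 mm above the bench; a board standing in it has its origin here
- done_board: the board already in the rack: same size, 75 mm beside the free slot, but its grip bar is only 50 mm wide; leave it. Origin: middle of its lower edge
- marker: grey marker pen, 16 mm thick, 136 mm long, lying between tester and rack; bystander
- screwdriver: screwdriver lying on the right; bystander
- brush: brush lying behind the tester and rack; bystander
- spool: bare metal reel standing flat, diameter 60, height 30 mm; bystander
- screw_bin: open blue bin 100 x 130 x 50 mm; bystander
- cleaner: white bottle 130 mm tall, diameter 52 mm, on the right; bystander
- scanner: black hand-held barcode scanner, about 215 mm long, lying on the left; bystander

How it is judged:
By the outcome, as a careful person would: the job done as asked, in the order asked, and still so for the second after the job is handed in, with the robot touching nothing.
It also fails if it takes over 53 s, if anything falls off the work surface, if the arm or the gripper's body presses on something with over 40 N, if the wrist force passes 120 N, or if a joint passes its speed limit or range.

### The arm

A 6-joint arm with a two-finger parallel gripper is mounted at the origin on the work surface. World frame = base frame: x ahead of the robot, y to its left, z up, the work surface at z = 0. Lengths are in mm, angles in rad, forces in N, time in s.
With the tool pointing down it reaches from about 275 to 975 mm from the base axis. Payload 8.4 kg.
Tool frame: the origin (TCP) lies at the very end of the fingers, on their centre line; the grasp point (between the pads) lies 19 mm behind it; z points along the fingers, y is the line along which they close (so a half turn about z gives the same grasp; the last joint's range is limited). The gripper opens to 92 mm and grips with 3 to 60 N. Pads are 20 mm wide; open, the fingers measure 128 mm over their backs; the gripper's body (75 mm by 189 mm) begins 69 mm behind the grasp point.
Start: joints at [-1.161, 0.353, 1.633, -0, 1.155, -0.002], TCP at [250.161, -572.754, 214.583] pointing down, gripper open.
Joint ranges: [-2.63, 2.63], [-0.92, 2.1], [0.06, 2.66], [-1.3, 4.44], [0, 2.69], [-3.02, 3.02]. Speed limits (rad/s): [2.22, 2.22, 2.79, 3.14, 3.14, 3.14].

### API

Orientations are given as a unit quaternion [w, x, y, z].
In Python, from bench import env gives the robot as it stands.
- The arm moves only by the tool servo_tool, never from a script. Its argument "series" is a list of rows, each a list of 3 entries, a list of its own where there are three numbers: the finger opening in cm, from 0 to 9.19, then the shift along the tool's x, y, z in cm, then the turn about the tool's z in rad. In form: [[claw, [dx, dy, dz], roll], ...]. A call has 1 to 8 rows; each row shifts and turns the commanded pose from where the row before left it, along the tool's axes as they then stand; what a row does not reach is not made up. A row lasts 1/8 s, in which the tool goes at most 62.5 mm and 10.7 degrees, less where a joint would pass 70% of its speed; a pose out of reach is approached as far as the arm can. A call with a gripper value outside its range is refused whole. The fingers move at their own pace and stop on an object; "newtons" is the grip in N (left out, the last holds). Time passes only in rows, so rows that do not move let the fingers close. It gives the time, the measured TCP pose, the force, the opening and the grip force at its end, in the units of the state.
- env.get_state(): the state, without advancing time (a new reading comes with each control period).
- env.read_camera(name): name is "side" or "top"; returns a dict with "img" (480x640x3 uint8, blue, green, red), "fx", "fy", "cx", "cy" (pixels), "view" (4x4, takes a point from world to camera coordinates). Camera axes: x right, y down, z forward; pixel columns grow to the right and rows downward; lengths in mm; the calibration is good to about 2 mm. A picture is of the moment at which its call begins. There is no depth.
- env.job_done(): hands the job in; it is judged then, once.
The state is a dict: "time": time; "q": joint angles; "joint_velocities": joint speeds; "tau": joint torques, N m; "eef_pos": TCP position; "ee_rot": TCP orientation; "wrist_force": force on the tool from outside, world axes, zero at the start; "torque": the same for the moment, N m; "opening": finger opening in mm; "finger_force": force on a finger pad.
Only numpy, scipy, OpenCV 4.12 (cv2) and the standard library are available. Lean on these libraries where they do the work, as an engineer would, in place of code of your own. Each camera call takes 0.05 s, during which the arm holds its last target. There are 200 camera calls.

## Working session

There is one attempt and no reset: what is moved stays moved. The work goes in short steps, Python scripts to look and compute and a tool call to move; the robot and the scene stay as the last step left them, time stands still between calls to the robot, and variables do not carry over. Pictures are saved under pics/ and viewed, at most 10 in all, crops included, and the job is handed in when it is done.

Besides the shell and the picture viewer there is one more tool, called after "Request:" by a JSON object that holds its "api" and its "payload", one argument or row to a line. servo_tool: Moves the arm, as the interface text tells. Its arguments: {"type":"object","properties":{"series":{"type":"array"},"newtons":{"type":"number"}},"required":["series"]}

```bash
mkdir -p pics; python3 - <<'E'
from bench import env
import cv2,numpy as np
s=env.get_state();print({k:np.round(v,3).tolist() for k,v in s.items()})
for n in("top","side"):
    c=env.read_camera(n);cv2.imwrite(f"pics/{n}0.png",c["img"]);print(n,c["fx"],c["fy"],c["cx"],c["cy"],np.round(c["view"],4).tolist())
E
```

```text
{'time': 0.0, 'q': [-1.161, 0.354, 1.634, -0.0, 1.155, -0.002], 'joint_velocities': [0.001, -0.001, -0.001, 0.001, 0.002, -0.0], 'tau': [-0.0, -59.385, -33.422, 0.07, 0.023, -0.0], 'eef_pos': [249.962, -572.312, 213.868], 'ee_rot': [-0.001, 0.979, 0.204, -0.0], 'wrist_force': [-0.206, 0.054, 0.645], 'torque': [0.002, -0.062, 0.04], 'finger_force': 0.0, 'opening': 91.609}
top 555.6447742766256 555.6447742766256 319.1507344977873 248.15517586986343 [[0.0029, -1.0, 0.0039, 1.3498], [-0.9865, -0.0035, -0.1637, 615.4517], [0.1637, -0.0034, -0.9865, 1282.9868], [0.0, 0.0, 0.0, 1.0]]
side 557.620798591802 557.620798591802 314.2759100723219 232.3936973841518 [[-0.8434, -0.5373, 0.0059, 495.4302], [-0.3113, 0.4796, -0.8204, 233.5691], [0.438, -0.6938, -0.5717, 1353.6731], [0.0, 0.0, 0.0, 1.0]]
```

View pics/top0.png

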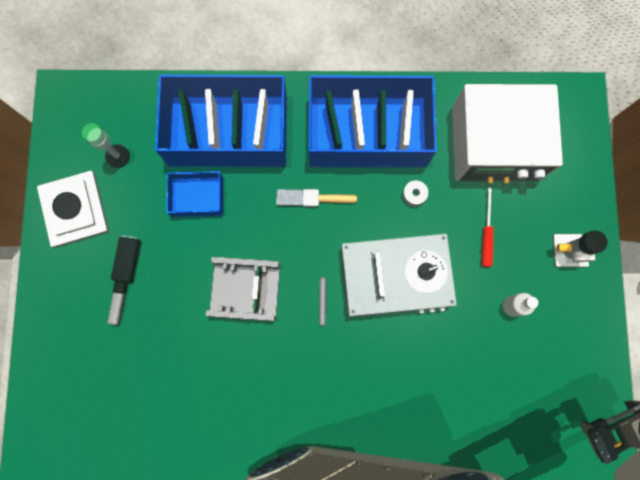

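View pics/side0.png

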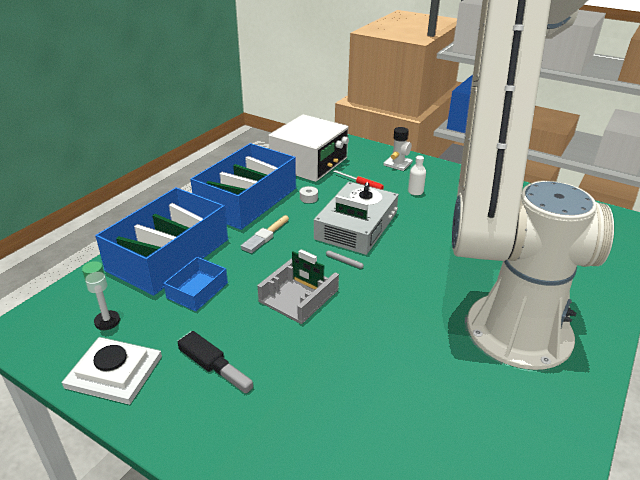

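The top view shows the tester at about (398,275), its knob at (428,271) and the board's bar at (378,276). The rack is at (244,290), with the taken slot on its right (x≈256) and the free slot on its left. The side view shows the same layout, with the tester at about (357,215) and the rack at (298,288).

```bash
python3 - <<'E'
import cv2,numpy as np
t=cv2.imread("pics/top0.png");s=cv2.imread("pics/side0.png")
def crop(i,x,y,w,h,k):return cv2.resize(i[y:y+h,x:x+w],None,fx=k,fy=k,interpolation=cv2.INTER_CUBIC)
a=crop(t,335,225,130,100,3);b=crop(t,190,245,130,100,3)
c=crop(s,300,165,130,100,3);d=crop(s,245,235,130,100,3)
cv2.imwrite("pics/c0.png",np.vstack([np.hstack([a,b]),np.hstack([c,d])]))
E
```

```text
(no output)
```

View pics/c0.png

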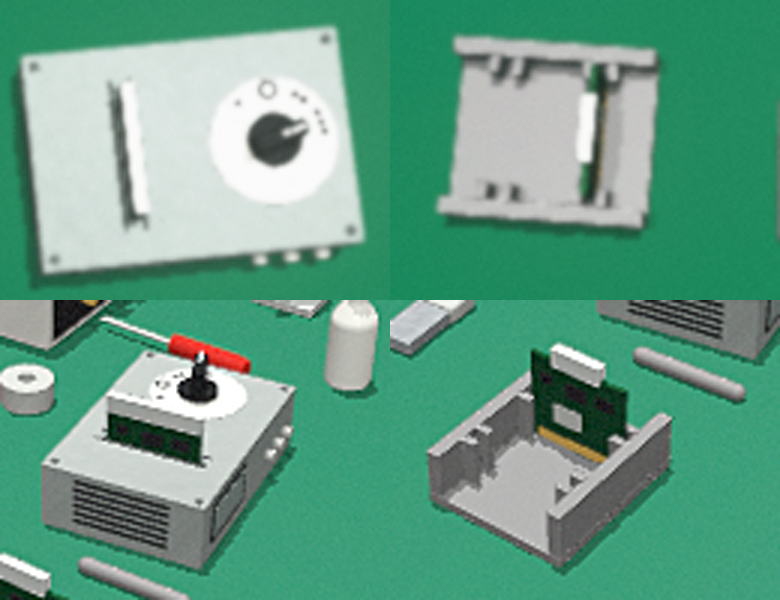

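The pointer stands at three dots, which is 1.30 rad clockwise of the ring. In the top crop the dial is at (275,138), the bar runs from (128,82) to (143,210), and the free groove lies between the ridges at x≈507. I'll measure these now.

```bash
cat > h.py <<'E'
import cv2,numpy as np
from bench import env
def cam(n):
    c=env.read_camera(n);V=np.array(c["view"]);R=V[:3,:3];K=np.array([[c["fx"],0,c["cx"]],[0,c["fy"],c["cy"]],[0,0,1]])
    return dict(img=c["img"],R=R,K=K,t=V[:3,3],C=-R.T@V[:3,3])
def ray(c,p):
    d=c["R"].T@np.linalg.solve(c["K"],[p[0],p[1],1]);return d/np.linalg.norm(d)
def onz(c,p,z):
    d=ray(c,p);return c["C"]+d*(z-c["C"][2])/d[2]
def tri(a,p,b,q):
    da,db=ray(a,p),ray(b,q);s=np.linalg.lstsq(np.c_[da,-db],b["C"]-a["C"],rcond=None)[0]
    A,B=a["C"]+s[0]*da,b["C"]+s[1]*db;return (A+B)/2,np.linalg.norm(A-B)
def proj(c,X):
    u=c["K"]@(c["R"]@np.asarray(X,float)+c["t"]);return u[:2]/u[2]
def blob(m,box):  # largest contour of mask in x,y,w,h, 4x upsampled outside
    x,y,w,h=box;z=cv2.resize(m[y:y+h,x:x+w],None,fx=4,fy=4,interpolation=cv2.INTER_CUBIC)
    return z
def big(mask,box):
    cs,_=cv2.findContours(mask,cv2.RETR_EXTERNAL,cv2.CHAIN_APPROX_NONE);k=max(cs,key=cv2.contourArea)
    return ((k.reshape(-1,2)+.5)/4-.5+np.array(box[:2])).astype(np.float32)
E
python3 - <<'E'
from h import *
np.set_printoptions(precision=1,suppress=True)
T,S=cam("top"),cam("side");print("C",T["C"],S["C"])
def quad(pts):
    h=cv2.convexHull(pts);
    for e in np.arange(.5,15,.25):
        a=cv2.approxPolyDP(h,e,True)
        if len(a)==4:return a.reshape(4,2)
def show(name,pts,z):
    q=quad(pts);W=np.array([onz(T,p,z) for p in q]);e=np.roll(W,-1,0)-W
    print(name,"ctr",W.mean(0),"len",np.linalg.norm(e,axis=1),"dir",np.degrees(np.arctan2(e[:,1],e[:,0])));print(q.tolist())
for n,b,z in(("tester",(335,225,130,100),70),("rack",(200,250,88,80),55)):
    m=blob(T["img"],b);hsv=cv2.cvtColor(m,cv2.COLOR_BGR2HSV)
    k=((hsv[...,1]<90)&(hsv[...,2]>(110 if n=="rack" else 150))).astype(np.uint8);show(n,big(k,b),z)
b=(400,245,55,52);m=blob(T["img"],b);k=(m.min(2)>238).astype(np.uint8);p=big(k,b)
e=cv2.fitEllipse(cv2.convexHull(p));print("dial",e,onz(T,e[0],70),"r",np.linalg.norm(onz(T,np.add(e[0],(e[1][0]/2,0)),70)-onz(T,e[0],70)))
# pointer line & knob dark
b=(415,258,28,26);m=blob(T["img"],b);k=(m.max(2)<110).astype(np.uint8);p=big(k,b);print("knob dark",cv2.minEnclosingCircle(p))
for n,c,b,th in(("bartop",T,(370,245,17,60),225),("donetop",T,(245,268,20,36),225),("barside",S,(330,285-165+70,45,40),215),("doneside",S,(425-245+110,345,60,40),215)):
    if n=="doneside":b=(295,245,60,25)
    m=blob(c["img"],b);k=(m.min(2)>th).astype(np.uint8);p=big(k,b);r=cv2.minAreaRect(p);print(n,r,cv2.boxPoints(r).tolist())
    if c is T:print(onz(T,r[0],120 if n=="bartop" else 115))
E
```

```text
C [ 397.1    7.8 1366.4] [-102.4 1093.3  962.6]
tester ctr [ 551.7 -183.1   70. ] len [167.7 249.2 169.  248.9] dir [-174.8   95.4    5.1  -84.9]
[[446.625, 234.375], [455.625, 304.875], [349.125, 314.625], [342.375, 243.125]]
rack ctr [518.1 185.5  55. ] len [159.  141.5 159.5 138.4] dir [-93.5 176.4  85.4  -3.8]
[[211.375, 256.875], [277.875, 261.125], [273.125, 320.875], [205.375, 315.125]]
dial ((425.8896179199219, 271.2366638183594), (41.53690719604492, 42.96265411376953), 123.13815307617188) [ 558.1 -247.7   70. ] r 48.86406660455868
knob dark ((426.71026611328125, 270.8081359863281), 9.122023582458496)
bartop ((380.13397216796875, 273.388671875), (43.66941452026367, 5.418512344360352), 83.2901611328125) [[374.8920593261719, 252.02008056640625], [380.2734680175781, 251.386962890625], [385.3758850097656, 294.75726318359375], [379.9944763183594, 295.390380859375]]
[ 546.7 -134.3  120. ]
donetop ((254.61326599121094, 287.1348571777344), (4.6346845626831055, 21.65740394592285), 4.969740390777588) [[251.36656188964844, 297.72210693359375], [253.2427215576172, 276.1461181640625], [257.8599853515625, 276.547607421875], [255.9838104248047, 298.12359619140625]]
[515.1 148.9 115. ]
barside ((354.875, 197.125), (15.0, 39.0), 90.0) [[335.375, 189.625], [374.375, 189.625], [374.375, 204.625], [335.375, 204.625]]
doneside ((307.1861877441406, 253.48410034179688), (17.784378051757812, 2.747708320617676), 23.45902442932129) [[298.4820556640625, 251.20448303222656], [299.575927734375, 248.6838836669922], [315.89031982421875, 255.7637176513672], [314.79644775390625, 258.2843017578125]]
```

```bash
cat >> h.py <<'E'
from scipy.spatial.transform import Rotation as Ro
def plan(pos,yaw,n,claw,start=None):
    """rows from the present pose to pos (mm), tool-x yaw (deg), tool pointing down"""
    s=env.get_state();w,x,y,z=s["ee_rot"];R=Ro.from_quat([x,y,z,w]);X=R.as_matrix()[:,0]
    y0=np.degrees(np.arctan2(X[1],X[0]));p0=np.array(s["eef_pos"]);d=(yaw-y0+180)%360-180
    print("now",np.round(p0,1),"yaw",round(y0,2),"tilt",np.round(R.as_matrix()[:,2],3),"dyaw",round(d,2),"t",round(s["time"],2))
    st=(np.array(pos)-p0)/n/10;r=round(-np.radians(d)/n,4);out=[]
    for i in range(n):
        a=np.radians(y0+d*i/n);out.append([claw,[round(float(v),2) for v in (st[0]*np.cos(a)+st[1]*np.sin(a),st[0]*np.sin(a)-st[1]*np.cos(a),-st[2])],r])
    print(out)
E
python3 -c "
from h import *
plan((558,-248,180),110.6,10,5)
T,S={},cam('side')
for n,p in dict(barPx=(596.8,-129.8,120),barMx=(497.2,-138.8,120),knobtop=(558,-248,108),donePx=(540,147,115),doneMx=(490.2,150.6,115)).items():print(n,proj(S,p))
"
```

```text
now [ 250.  -572.5  214.2] yaw 23.59 tilt [-0.     0.001 -1.   ] dyaw 87.01 t 0.2
[[5, [4.12, -1.74, 0.34], np.float64(-0.1519)], [5, [4.34, -1.1, 0.34], np.float64(-0.1519)], [5, [4.45, -0.43, 0.34], np.float64(-0.1519)], [5, [4.47, 0.25, 0.34], np.float64(-0.1519)], [5, [4.38, 0.92, 0.34], np.float64(-0.1519)], [5, [4.19, 1.57, 0.34], np.float64(-0.1519)], [5, [3.9, 2.19, 0.34], np.float64(-0.1519)], [5, [3.53, 2.75, 0.34], np.float64(-0.1519)], [5, [3.07, 3.26, 0.34], np.float64(-0.1519)], [5, [2.54, 3.68, 0.34], np.float64(-0.1519)]]
barPx [335.59233069 193.92395731]
barMx [367.06750083 202.33039006]
knobtop [366.08310212 184.19501806]
donePx [299.26429852 248.71339548]
doneMx [314.98236182 255.86813124]
```

The projected heights agree with the side view: the done board's bar at 115, the board's bar at 120 and the knob top at 108. Moving to the knob.

Request:
{"api": "servo_tool", "payload": {
  "series": [
    [5, [4.1, -1.7, 0.3], -0.15],
    [5, [4.3, -1.1, 0.3], -0.15],
    [5, [4.4, -0.4, 0.3], -0.15],
    [5, [4.5, 0.2, 0.3], -0.15],
    [5, [4.4, 0.9, 0.3], -0.15],
    [5, [4.2, 1.6, 0.3], -0.15],
    [5, [3.9, 2.2, 0.3], -0.15],
    [5, [3.5, 2.7, 0.3], -0.15]
  ]
}}

```text
time: 1.25
eef_pos: [498.1, -314.2, 190.5]
ee_rot: [0.0, 0.691, 0.723, -0.0]
wrist_force: [0.8, -0.7, -0.1]
opening: 50.1
finger_force: 0.0
```

```bash
python3 -c "
from h import *
plan((558,-248,180),110.6,3,4)"
```

```text
now [ 498.1 -314.2  190.5] yaw 92.63 tilt [ 0. -0. -1.] dyaw 17.97 t 1.25
[[4, [2.11, 2.09, 0.35], np.float64(-0.1045)], [4, [1.88, 2.3, 0.35], np.float64(-0.1045)], [4, [1.63, 2.49, 0.35], np.float64(-0.1045)]]
```

Request:
{"api": "servo_tool", "payload": {
  "series": [
    [4, [2.1, 2.1, 0.3], -0.1],
    [4, [1.9, 2.3, 0.3], -0.1],
    [4, [1.6, 2.5, 0.4], -0.11],
    [4, [0, 0, 2], 0],
    [4, [0, 0, 2.5], 0],
    [4, [0, 0, 0], 0]
  ]
}}

```text
time: 2.0
eef_pos: [556.6, -249.2, 133.9]
ee_rot: [-0.002, 0.573, 0.82, -0.0]
wrist_force: [0.4, -0.1, 0.5]
opening: 40.3
finger_force: 0.0
```

```bash
python3 -c "
from h import *
plan((558,-248,83),110.6,3,4)
T=cam('top');i=T['img'][225:325,335:465];cv2.imwrite('pics/k1.png',cv2.resize(i,None,fx=4,fy=4,interpolation=cv2.INTER_CUBIC))"
```

```text
now [ 556.6 -249.2  133.9] yaw 110.12 tilt [-0.003  0.002 -1.   ] dyaw 0.48 t 2.0
[[4, [0.02, 0.06, 1.7], np.float64(-0.0028)], [4, [0.02, 0.06, 1.7], np.float64(-0.0028)], [4, [0.02, 0.06, 1.7], np.float64(-0.0028)]]
```

Position is good, so I'll go down and grip.

Request:
{"api": "servo_tool", "payload": {
  "series": [
    [4, [0.1, 0.1, 1.7], 0],
    [4, [0, 0.1, 1.7], -0.01],
    [4, [0, 0, 1.7], 0],
    [1.4, [0, 0, 0], 0],
    [1, [0, 0, 0], 0],
    [1, [0, 0, 0], 0]
  ],
  "newtons": 25
}}

```text
time: 2.8
eef_pos: [558.7, -248.8, 85.0]
ee_rot: [-0.0, 0.568, 0.823, -0.001]
wrist_force: [0.9, -1.6, 1.0]
opening: 13.9
finger_force: 25.0
```

Request:
{"api": "servo_tool", "payload": {
  "series": [
    [1, [0, 0, 0], -0.16],
    [1, [0, 0, 0], -0.16],
    [1, [0, 0, 0], -0.16],
    [1, [0, 0, 0], -0.16],
    [1, [0, 0, 0], -0.16],
    [1, [0, 0, 0], -0.16],
    [1, [0, 0, 0], -0.17],
    [1, [0, 0, 0], -0.17]
  ]
}}

```text
time: 3.8
eef_pos: [559.7, -247.1, 85.0]
ee_rot: [0.0, -0.048, 0.999, 0.001]
wrist_force: [0.7, 6.6, 0.4]
opening: 13.8
finger_force: 25.0
```

Request:
{"api": "servo_tool", "payload": {
  "series": [
    [1, [0, 0, 0], 0],
    [1, [0, 0, 0], 0]
  ]
}}

```text
time: 4.05
eef_pos: [559.8, -247.1, 85.1]
ee_rot: [0.0, -0.045, 0.999, 0.001]
wrist_force: [1.3, 5.5, 0.8]
opening: 13.8
finger_force: 25.0
```

```bash
python3 -c "
from h import *
plan((558,-248,83),185.1,3,4)"
```

```text
now [ 559.8 -247.1   85.1] yaw -174.85 tilt [ 0.001  0.002 -1.   ] dyaw -0.05 t 4.05
[[4, [0.06, -0.02, 0.07], np.float64(0.0003)], [4, [0.06, -0.02, 0.07], np.float64(0.0003)], [4, [0.06, -0.02, 0.07], np.float64(0.0003)]]
```

Request:
{"api": "servo_tool", "payload": {
  "series": [
    [4, [0, 0, 0], 0],
    [4, [0, 0, 0], 0],
    [4, [0, 0, -3], 0],
    [4, [0, 0, -4], 0],
    [4, [0, 0, -3], 0],
    [4, [0, 0, 0], 0]
  ]
}}

```text
time: 4.8
eef_pos: [561.0, -249.2, 187.3]
ee_rot: [0.002, -0.045, 0.999, -0.001]
wrist_force: [0.0, 0.0, -0.9]
opening: 40.1
finger_force: 0.0
```

```bash
python3 -c "
from h import *
plan((547,-134,180),185.1,3,3.5)"
```

```text
now [ 561.  -249.2  187.3] yaw -174.84 tilt [ 0.005 -0.002 -1.   ] dyaw -0.06 t 4.8
[[3.5, [0.12, 3.87, 0.24], np.float64(0.0003)], [3.5, [0.12, 3.87, 0.24], np.float64(0.0003)], [3.5, [0.12, 3.87, 0.24], np.float64(0.0003)]]
```

Request:
{"api": "servo_tool", "payload": {
  "series": [
    [3.5, [0.1, 3.9, 0.2], 0],
    [3.5, [0.1, 3.9, 0.2], 0],
    [3.5, [0.1, 3.8, 0.3], 0],
    [3.5, [0, 0, 0], 0]
  ]
}}

```text
time: 5.3
eef_pos: [544.8, -131.0, 176.2]
ee_rot: [-0.001, -0.046, 0.999, 0.0]
wrist_force: [-0.0, -0.3, 0.1]
opening: 34.8
finger_force: 0.0
```

```bash
python3 -c "
from h import *
plan((547,-134,102),185.1,4,3.5)
S,T=cam('side'),cam('top')
f=lambda c,x,y,w,h:cv2.resize(c['img'][y:y+h,x:x+w],None,fx=5,fy=5,interpolation=cv2.INTER_CUBIC)
cv2.imwrite('pics/k2.png',np.hstack([f(T,390,225,80,100),f(S,315,150,80,100)]))"
```

```text
now [ 544.8 -131.   176.2] yaw -174.7 tilt [-0.002  0.001 -1.   ] dyaw -0.2 t 5.3
[[3.5, [-0.05, -0.08, 1.85], np.float64(0.0009)], [3.5, [-0.05, -0.08, 1.85], np.float64(0.0009)], [3.5, [-0.05, -0.08, 1.85], np.float64(0.0009)], [3.5, [-0.05, -0.08, 1.85], np.float64(0.0009)]]
```

View pics/k2.png

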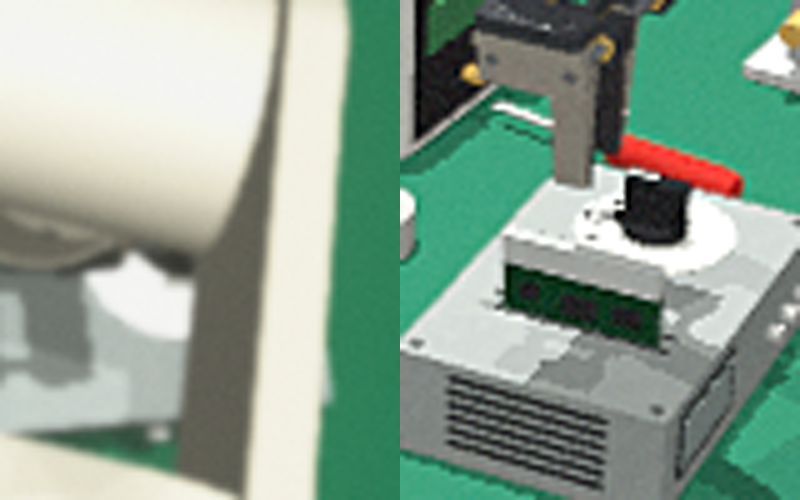

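The side view shows the knob bar at about (655,210) in the crop, broadside and parallel to the board, which matches off. Going down on the board's bar.

Request:
{"api": "servo_tool", "payload": {
  "series": [
    [3.5, [0, -0.1, 2.1], 0],
    [3.5, [-0.1, -0.1, 2.1], 0],
    [3.5, [-0.1, -0.1, 2.1], 0],
    [3.5, [0, 0, 2.1], 0],
    [0.8, [0, 0, 0], 0],
    [0.8, [0, 0, 0], 0],
    [0.8, [0, 0, 0], 0]
  ],
  "newtons": 30
}}

```text
time: 6.28
eef_pos: [548.8, -135.7, 94.4]
ee_rot: [0.001, -0.045, 0.999, 0.0]
wrist_force: [0.6, 6.7, 1.6]
opening: 10.0
finger_force: 30.0
```

Request:
{"api": "servo_tool", "payload": {
  "series": [
    [0.8, [0, 0.1, 0], 0],
    [0.8, [0, 0, 0], 0]
  ]
}}

```text
time: 6.52
eef_pos: [548.7, -134.7, 94.3]
ee_rot: [0.001, -0.045, 0.999, -0.0]
wrist_force: [-0.7, 3.8, 5.4]
opening: 10.0
finger_force: 30.0
```

Request:
{"api": "servo_tool", "payload": {
  "series": [
    [0.8, [0, 0.1, -0.5], 0],
    [0.8, [0, 0, -1], 0],
    [0.8, [0, 0, -1], 0],
    [0.8, [0, 0, -1.2], 0]
  ]
}}

```text
time: 7.02
eef_pos: [548.1, -134.0, 131.5]
ee_rot: [0.0, -0.045, 0.999, -0.0]
wrist_force: [0.0, 0.8, -0.9]
opening: 9.6
finger_force: 30.0
```

Request:
{"api": "servo_tool", "payload": {
  "series": [
    [0.8, [0, 0, -1.5], 0],
    [0.8, [0, 0, -2], 0],
    [0.8, [0, 0, -3], 0],
    [0.8, [0, 0, -3], 0],
    [0.8, [0, 0, -2], 0],
    [0.8, [0, 0, 0], 0]
  ]
}}

```text
time: 7.78
eef_pos: [549.1, -134.1, 247.8]
ee_rot: [0.002, -0.045, 0.999, -0.001]
wrist_force: [-1.0, -0.4, -2.2]
opening: 9.9
finger_force: 30.0
```

```bash
python3 -c "
from h import *
plan((520.5,223.3,230),176.1,8,0.8)
S=cam('side')
cv2.imwrite('pics/k3.png',cv2.resize(S['img'][80:280,240:440],None,fx=3,fy=3,interpolation=cv2.INTER_CUBIC))"
```

```text
now [ 549.1 -134.1  247.8] yaw -174.83 tilt [ 0.004 -0.001 -1.   ] dyaw -9.07 t 7.78
[[0.8, [-0.05, 4.48, 0.22], np.float64(0.0198)], [0.8, [0.04, 4.48, 0.22], np.float64(0.0198)], [0.8, [0.13, 4.48, 0.22], np.float64(0.0198)], [0.8, [0.22, 4.48, 0.22], np.float64(0.0198)], [0.8, [0.31, 4.47, 0.22], np.float64(0.0198)], [0.8, [0.4, 4.46, 0.22], np.float64(0.0198)], [0.8, [0.48, 4.46, 0.22], np.float64(0.0198)], [0.8, [0.57, 4.45, 0.22], np.float64(0.0198)]]
```

View pics/k3.png

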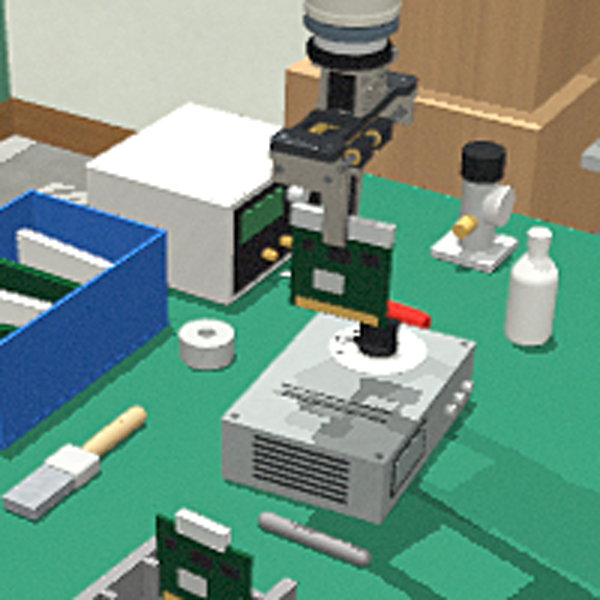

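The board is clear of the tester and hangs straight from the gripper. Its lower edge runs from (295,305) to (385,322) in the crop. Carrying it to the rack.

Request:
{"api": "servo_tool", "payload": {
  "series": [
    [0.8, [0, 2, 0.2], 0.02],
    [0.8, [0, 4, 0.2], 0.02],
    [0.8, [0.1, 5, 0.2], 0.02],
    [0.8, [0.2, 5.5, 0.2], 0.02],
    [0.8, [0.3, 5.5, 0.2], 0.02],
    [0.8, [0.4, 5.5, 0.2], 0.02],
    [0.8, [0.5, 4.5, 0.2], 0.02],
    [0.8, [0.6, 3, 0.2], 0.02]
  ]
}}

```text
time: 8.82
eef_pos: [520.1, 218.0, 228.2]
ee_rot: [-0.001, 0.035, 0.999, -0.0]
wrist_force: [0.2, -0.7, -2.2]
opening: 9.7
finger_force: 30.0
```

Request:
{"api": "servo_tool", "payload": {
  "series": [
    [0.8, [0, 0.7, 0.2], 0],
    [0.8, [0, 0, 0], 0],
    [0.8, [0, 0, 0], 0]
  ]
}}

```text
time: 9.2
eef_pos: [521.7, 222.0, 227.3]
ee_rot: [-0.0, 0.035, 0.999, -0.0]
wrist_force: [0.4, -0.4, -2.1]
opening: 9.9
finger_force: 30.0
```

```bash
python3 -c "
from h import *
plan((521.5,223.3,155),176.1,4,0.8)"
```

```text
now [521.7 222.  227.3] yaw 175.96 tilt [-0.    -0.001 -1.   ] dyaw 0.14 t 9.2
[[0.8, [0.01, 0.03, 1.81], np.float64(-0.0006)], [0.8, [0.01, 0.03, 1.81], np.float64(-0.0006)], [0.8, [0.01, 0.03, 1.81], np.float64(-0.0006)], [0.8, [0.01, 0.03, 1.81], np.float64(-0.0006)]]
```

Now down to just above the mouth, with the lower edge at about 68 mm, then a look.

Request:
{"api": "servo_tool", "payload": {
  "series": [
    [0.8, [0, 0.1, 2], 0],
    [0.8, [0, 0, 2.5], 0],
    [0.8, [0, 0, 2.2], 0],
    [0.8, [0, 0, 1.3], 0],
    [0.8, [0, 0, 0], 0],
    [0.8, [0, 0, 0], 0]
  ]
}}

```text
time: 9.95
eef_pos: [522.3, 224.1, 148.4]
ee_rot: [0.0, 0.035, 0.999, 0.0]
wrist_force: [0.0, 0.3, -2.2]
opening: 9.8
finger_force: 30.0
```

```bash
python3 -c "
from h import *
plan((521.5,223.3,91),176.1,4,0.8)
S,T=cam('side'),cam('top')
f=lambda c,x,y,w,h,k:cv2.resize(c['img'][y:y+h,x:x+w],None,fx=k,fy=k,interpolation=cv2.INTER_CUBIC)
cv2.imwrite('pics/k4.png',np.hstack([f(S,240,195,110,140,4),f(T,200,225,85,140,4)]))
R=Ro.from_euler('z',-3.9,degrees=True).as_matrix()
for z in(55,):
  for x in(-57,57):
    for y in(32,43):print(x,y,proj(S,np.array([518.1,185.5,0])+R@[x,y,z]))
"
```

```text
now [522.3 224.1 148.4] yaw 175.98 tilt [ 0.001  0.    -1.   ] dyaw 0.12 t 9.95
[[0.8, [0.02, -0.02, 1.43], np.float64(-0.0005)], [0.8, [0.02, -0.02, 1.43], np.float64(-0.0005)], [0.8, [0.02, -0.02, 1.43], np.float64(-0.0005)], [0.8, [0.02, -0.02, 1.43], np.float64(-0.0005)]]
-57 32 [308.59419476 293.50768978]
-57 43 [305.89600192 295.88993715]
57 32 [272.95617528 275.85480774]
57 43 [270.17998252 278.05382717]
```

View pics/k4.png

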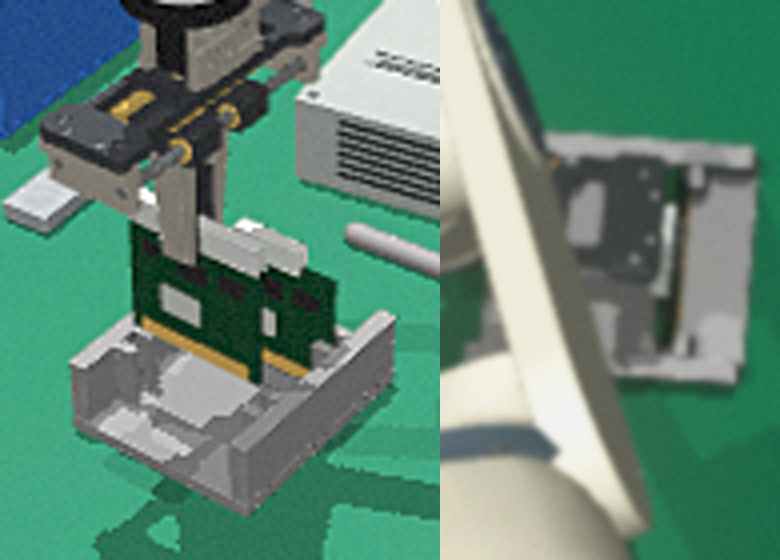

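```bash
python3 -c "
from h import *
np.set_printoptions(precision=1,suppress=True)
S=cam('side');b=(265,240,45,55);m=blob(S['img'],b).astype(int)
h=cv2.cvtColor(m.astype(np.uint8),cv2.COLOR_BGR2HSV)
k=((h[...,0]>12)&(h[...,0]<32)&(h[...,1]>90)&(h[...,2]>100)).astype(np.uint8)
p=big(k,b);r=cv2.minAreaRect(p);B=cv2.boxPoints(r);print(r,B)
n=np.array([np.sin(np.radians(4)),np.cos(np.radians(4)),0]);o=np.array(env.get_state()['eef_pos'])+2.5*n
X=np.array([-n[1],n[0],0])
for q in B:
  d=ray(S,q);P=S['C']+d*(n@(o-S['C']))/(n@d);print(P,'along -x from tcp',(P-o)@X)
"
```

```text
((288.3677062988281, 281.6324768066406), (30.396486282348633, 3.2414095401763916), 25.88702392578125) [[274.  276.5]
 [275.4 273.5]
 [302.7 286.8]
 [301.3 289.7]]
[566.1 223.8  65. ] along -x from tcp -43.77937230880909
[560.9 224.1  77. ] along -x from tcp -38.60543696859731
[474.6 230.2  77.7] along -x from tcp 47.881626030586354
[479.1 229.9  66.1] along -x from tcp 43.42650199781543
```

Request:
{"api": "servo_tool", "payload": {
  "series": [
    [0.8, [0, -0.1, 0.3], 0],
    [0.8, [0, 0, 0.5], 0],
    [0.8, [0, 0, 0.5], 0],
    [0.8, [0, 0, 0.5], 0],
    [0.8, [0, 0, 0.4], 0],
    [0.8, [0, 0, 0], 0]
  ]
}}

```text
time: 10.85
eef_pos: [521.4, 223.0, 125.1]
ee_rot: [-0.0, 0.035, 0.999, -0.0]
wrist_force: [0.5, -0.1, -0.6]
opening: 9.7
finger_force: 30.0
```

No contact force with the lower edge below the mouth, so it is in the slot. Continuing.

Request:
{"api": "servo_tool", "payload": {
  "series": [
    [0.8, [0, 0, 0.5], 0],
    [0.8, [0, 0, 0.6], 0],
    [0.8, [0, 0, 0.6], 0],
    [0.8, [0, 0, 0.6], 0],
    [0.8, [0, 0, 0.4], 0],
    [0.8, [0, 0, 0.2], 0],
    [0.8, [0, 0, 0.2], 0],
    [0.8, [0, 0, 0], 0]
  ]
}}

```text
time: 11.85
eef_pos: [521.6, 223.2, 94.6]
ee_rot: [-0.0, 0.035, 0.999, -0.0]
wrist_force: [0.2, -0.0, -2.0]
opening: 9.7
finger_force: 30.0
```

Request:
{"api": "servo_tool", "payload": {
  "series": [
    [0.8, [0, 0, 0.2], 0],
    [0.8, [0, 0, 0.1], 0],
    [0.8, [0, 0, 0.1], 0],
    [0.8, [0, 0, 0.1], 0],
    [0.8, [0, 0, 0], 0]
  ]
}}

```text
time: 12.48
eef_pos: [521.6, 223.2, 89.6]
ee_rot: [0.0, 0.035, 0.999, 0.0]
wrist_force: [-0.2, 0.3, -1.5]
opening: 9.5
finger_force: 30.0
```

Request:
{"api": "servo_tool", "payload": {
  "series": [
    [0.8, [0, 0, 0.1], 0],
    [0.8, [0, 0, 0.1], 0],
    [0.8, [0, 0, 0], 0]
  ]
}}

```text
time: 12.85
eef_pos: [521.9, 223.7, 89.3]
ee_rot: [0.0, 0.035, 0.999, 0.0]
wrist_force: [-6.5, -0.4, 16.9]
opening: 9.4
finger_force: 30.0
```

Contact came at TCP 89.3, exactly the expected floor height (10 + 79.4). I'll ease off, release and back away.

Request:
{"api": "servo_tool", "payload": {
  "series": [
    [0.8, [0, 0, -0.1], 0],
    [0.8, [0, 0, 0], 0],
    [1.6, [0, 0, 0], 0],
    [2.5, [0, 0, 0], 0],
    [2.5, [0, 0, 0], 0]
  ]
}}

```text
time: 13.48
eef_pos: [521.6, 223.1, 88.4]
ee_rot: [-0.0, 0.035, 0.999, -0.0]
wrist_force: [0.3, 0.5, -0.3]
opening: 25.2
finger_force: 0.0
```

Request:
{"api": "servo_tool", "payload": {
  "series": [
    [2.5, [0, 0, -1], 0],
    [2.5, [0, 0, -2], 0],
    [2.5, [0, 0, -3], 0],
    [2.5, [0, 0, -4], 0],
    [2.5, [0, 0, -4], 0],
    [2.5, [4, 0, 0], 0],
    [2.5, [5, 0, 0], 0],
    [2.5, [5, 0, 0], 0]
  ]
}}

```text
time: 14.48
eef_pos: [380.7, 232.9, 229.2]
ee_rot: [0.0, 0.035, 0.999, 0.0]
wrist_force: [-0.8, 0.1, 0.0]
opening: 24.6
finger_force: 0.0
```

Request:
{"api": "servo_tool", "payload": {
  "series": [
    [2.5, [0, 5, 0], 0],
    [2.5, [0, 6, 0], 0],
    [2.5, [0, 6, 0], 0],
    [2.5, [0, 6, 0], 0],
    [2.5, [0, 4, 0], 0],
    [2.5, [0, 0, 0], 0]
  ]
}}

```text
time: 15.22
eef_pos: [400.5, 504.6, 228.6]
ee_rot: [0.0, 0.034, 0.999, 0.0]
wrist_force: [0.5, -0.4, 0.1]
opening: 25.2
finger_force: 0.0
```

```bash
python3 -c "
from h import *
S,T=cam('side'),cam('top')
f=lambda c,x,y,w,h,k:cv2.resize(c['img'][y:y+h,x:x+w],None,fx=k,fy=k,interpolation=cv2.INTER_CUBIC)
cv2.imwrite('pics/k5.png',np.vstack([f(T,200,220,266,100,3),f(S,220,150,266,100,3)[:, :]]));cv2.imwrite('pics/k6.png',np.hstack([f(T,200,230,100,100,4),f(S,245,235,100,100,4)]))
print(proj(S,(521.6,223.2,115)))"
```

```text
[288.17970931 266.75619904]
```

View pics/k5.png

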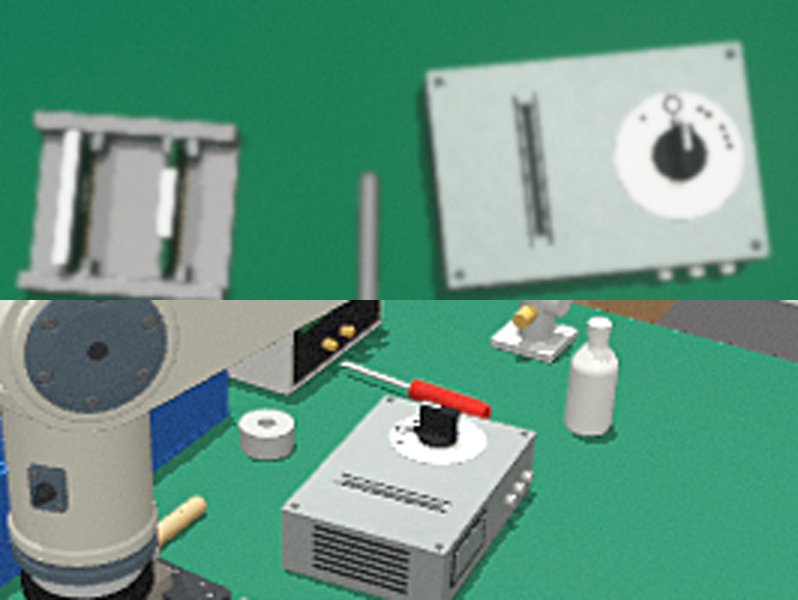

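View pics/k6.png

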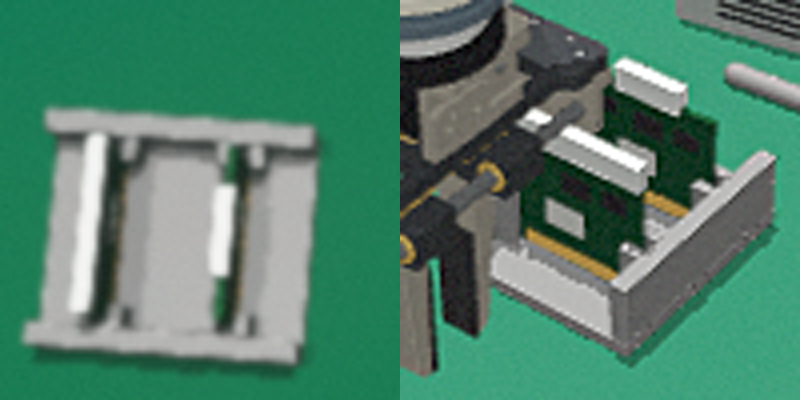

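The pointer is near the ring, with its line at about (687,138), the ring at (672,103), and parallax of the knob's height between them. The board stands in the free slot with its bar from (97,135) to (82,312). I'll check both numerically before handing in.

```bash
python3 -c "
from h import *
np.set_printoptions(precision=1,suppress=True)
T=cam('top');S=cam('side')
b=(210,258,20,56);m=blob(T['img'],b);p=big((m.min(2)>225).astype(np.uint8),b);r=cv2.minAreaRect(p)
print('bar',r,onz(T,r[0],115))
print('expected px',proj(T,(521.6,223.2,115)))
b=(420,262,18,16);m=blob(T['img'],b)
g=m.min(2);k=np.zeros_like(g)
c0=proj(T,(558,-248,108));print('axis at knob top',c0,'tip if off',proj(T,(558+20*np.cos(.089),-248+20*np.sin(.089),108)))
yy,xx=np.mgrid[:g.shape[0],:g.shape[1]];X=(xx+.5)/4-.5+b[0];Y=(yy+.5)/4-.5+b[1]
w=(g>110)&(np.hypot(X-c0[0],Y-c0[1])<8)
p=np.c_[X[w],Y[w]].astype(np.float32);l=cv2.fitLine(p,cv2.DIST_L2,0,.01,.01).ravel();mid=p.mean(0)
a,c=onz(T,mid-3*l[:2],108),onz(T,mid+3*l[:2],108);d=a-c;print(len(p),mid,l[:2],'mean pt',onz(T,mid,108),'line yaw mod180',np.degrees(np.arctan2(d[1],d[0]))%180)
"
```

```text
bar ((221.4245147705078, 285.37994384765625), (3.830893039703369, 43.43337631225586), 5.710593223571777) [518.9 223.8 115. ]
expected px [221.7 284.2]
axis at knob top [429.3 269.3] tip if off [428.2 260.6]
1057 [432.2 266.7] [0.7 0.7] mean pt [ 564.  -254.8  108. ] line yaw mod180 40.3958538668929
```

```bash
python3 -c "
from h import *
T=cam('top');b=(415,258,26,26);m=blob(T['img'],b);g=m.min(2)
c1=proj(T,(558,-248,78));yy,xx=np.mgrid[:g.shape[0],:g.shape[1]];X=(xx+.5)/4-.5+b[0];Y=(yy+.5)/4-.5+b[1]
w=(g>100)&(np.hypot(X-c1[0],Y-c1[1])<8)
p=np.c_[X[w],Y[w]].astype(np.float32);mid=p.mean(0);P=onz(T,mid,108)
print(len(p),mid,P-[558,-248,108],'yaw of pointer',np.degrees(np.arctan2(P[1]+248,P[0]-558)))
print(np.ptp(p,axis=0))
print(T['img'][260:275,420:438].min(2))"
```

```text
395 [429.14716 266.59018] [6.12640442 0.0581472  0.        ] yaw of pointer 0.5437919023009267
[ 8. 10.]
[[243 242 231 185 143 161 172 195 223 226 227 236 242 243 242 239 238 239]
 [243 241 230 181 121 119 124 153 187 173 177 220 240 244 244 244 243 243]
 [241 234 216 165  94  68  84 135 172 154 139 198 236 243 244 244 243 243]
 [231 199 151 105  62  46  70 123 172 164 122 166 224 239 242 243 243 244]
 [190 133  82  58  46  48  66 122 176 177 113 110 174 227 240 243 243 243]
 [116  77  55  47  44  46  63 117 181 190 115  68 112 179 228 240 244 244]
 [ 75  58  49  44  41  46  58 105 177 195 126  61  71 121 187 231 242 243]
 [ 61  58  49  48  45  42  53  98 173 199 138  69  54  79 141 210 239 243]
 [ 60  54  48  46  44  43  49  91 168 198 143  77  54  67 114 196 236 243]
 [ 59  57  52  49  46  43  48  80 142 167 122  68  53  59  91 168 229 241]
 [ 59  56  50  46  46  44  46  62  86  97  78  58  56  56  76 140 212 240]
 [ 60  57  55  49  46  46  45  53  60  61  57  53  56  60  77 138 212 239]
 [ 60  60  56  50  45  44  48  55  56  60  54  56  54  59  81 152 221 241]
 [ 61  58  57  51  46  44  46  53  59  59  58  54  53  59  85 158 225 241]
 [ 62  62  58  51  49  44  46  51  57  57  57  53  53  58  96 173 231 242]]
```

The pointer leans about 5°, which matches the tester's yaw, so it stands at off. The board's bar is within 3 mm of its expected place at z = 115. Handing in.

```bash
python3 -c "
from bench import env
print(env.job_done())"
```

```text
the job is handed in; nothing more can be done
None
```

I turned the selector to off, then pulled the board straight up, stood it fully down in the rack's free slot, and handed the job in at about 15.5 s; the hand-in returned no verdict.

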